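# Mount the tube carousel on the mixer's square drive shaft

## Task

Pick up the loaded tube carousel by its blue square hub, turn it so that its square bore matches the mixer's square drive shaft, and lower it onto the shaft. Then push it down firmly until the red seat collar is all the way down and the carousel is fully home, and let go. Leave everything else on the bench where it is.

Things in the scene. Friction and masses are not known exactly. Their poses are not given: they have to be found in the camera images.
- carousel: loose tube carousel, 210 to 390 g, flat on the bench: blue square hub 50 x 50 x 60 mm tall through a round aluminium plate (150 mm diameter, 10 to 20 mm above the hub's underside; white and yellow tube caps on it up to 23 mm). Hub sides are free to grip above that. Fits the shaft in any quarter turn. Origin: centre of the hub's underside, z up, x and y square to the hub's faces.
- hub_top (a point): centre of the hub's top end, 60 mm above its underside, at the mouth of the square bore: 27 x 27 mm, open at both ends, its sides parallel to the hub's outer faces.
- mixer: tube mixer fixed to the bench: white housing 170 mm (x) x 150 mm (y) x 50 mm tall, with a bare steel drive shaft of 24 x 24 mm square section standing upright in the middle of its top. The shaft does not turn; its sides are parallel to the housing's x and y axes. Origin: centre of the underside.
- shaft_tip (a point): centre of the shaft's top end, 106 mm above the bench. The shaft's last 8 mm taper from 24 mm down to 14 mm square. Axes as the mixer's.
- seat (a point): point on the shaft's axis 56 mm above the bench, where the centre of the hub's underside lies when the carousel is fully home (50 mm below the shaft's tip). Axes as the mixer's.
- collar (a joint): red round seat collar (60 mm diameter) at the shaft's foot, which carries the hub's underside. 0 m: up, top 64 mm above the bench (at the start). 0.008 m: fully down, top 56 mm. Stiff: does not move under the carousel's weight, needs a push of about 10 N, stays where pushed. Push with the hub still in the grip, or on its top rim.
- flask: small clear culture flask lying flat, 70 x 42 x 24 mm body with a yellow cap at its +x end (98 mm long in all); origin under the body's centre. Loose bystander
- spray: white spray bottle, 72 mm diameter, 191 mm tall; origin at the centre of its underside. Loose bystander
- roll: white paper roll standing upright, 110 mm diameter, 100 mm tall; origin at the centre of its underside. Loose bystander
- tray: clear open plastic box, 120 x 160 x 55 mm; origin at the centre of its underside. Loose bystander
- jar: glass jar with a blue cap, 72 mm diameter, 110 mm tall; origin at the centre of its underside. Loose bystander
- dishes: stack of four petri dishes, 90 mm diameter, 60 mm tall; origin at the centre of its underside. Loose bystander
Mind the look-alikes: they are no part of the job. Of the things that look like the mixer, take the one that is nearest to the robot's base at the start.

How it is judged:
By the outcome, as a careful person would: the job done as asked, in the order asked, and still so for the second after the job is handed in, with the robot touching nothing.
It also fails if it takes over 40 s, if anything falls off the work surface, if the arm or the gripper's body presses on something with over 40 N, if the wrist force passes 120 N, or if a joint passes its speed limit or range.

## Robot

A 6-joint arm with a two-finger parallel gripper is mounted at the origin on the work surface. World frame = base frame: x ahead of the robot, y to its left, z up, the work surface at z = 0. Lengths are in m, angles in degrees, forces in N, time in s.
With the tool pointing down it reaches from about 0.4 to 0.825 m from the base axis. Payload 7 kg.
Tool frame: the origin (TCP) lies at the very end of the fingers, on their centre line; the grasp point (between the pads) lies 19 mm behind it (ctrl.grip_depth is the distance from the TCP to the grasp point, in m); z points along the fingers, y is the line along which they close (so a half turn about z gives the same grasp; the last joint's range is limited). The gripper opens to 88 mm and grips with 3 to 60 N. Pads are 19 mm wide; open, the fingers measure 130 mm over their backs; the gripper's body (78 mm by 193 mm) begins 47 mm behind the grasp point.
Start: joints at [-54.196, 20.546, 0.682, 0, -70.136, -16.507], TCP at [0.223, -0.637, 0.227] pointing down, gripper open.
Joint ranges: [-176.03, 176.03], [-82.01, 121.73], [-58.28, 71.71], [-173.87, 95.51], [-174.79, -0.11], [-173.66, 173.66]. Speed limits (degrees/s): [136.94, 136.94, 172.46, 180, 180, 180].

## Interface

Orientations are given as [roll, pitch, yaw] about the fixed x, y, z axes, in that order (R = Rz(yaw) Ry(pitch) Rx(roll)).
In Python, from plant import get_obs, eyes, ctrl, spotter gives the robot as it stands.
- The arm moves only by the shell command python3 -m crank 'ROWS'. ROWS is JSON, one flat list of numbers, 7 for each row, row after row: the turn, a rotation vector about the tool's x, y, z in rad, then the shift along the tool's x, y, z in mm, then the opening, from 0 (shut) to 1 (fully open). A call has 1 to 5 rows; each row shifts and turns the commanded pose from where the row before left it, along the tool's axes as they then stand; what a row does not reach is not made up. A row lasts 1/8 s, in which the tool goes at most 62.5 mm and 10.7 degrees, less where a joint would pass 70% of its speed; a pose out of reach is approached as far as the arm can. A call is refused whole if a number of a shift passes 62.5 or a number of a turn 0.188, either way. A call with a gripper value outside its range is refused whole. The fingers move at their own pace and stop on an object; the grip force is fixed at half the most. Time passes only in rows, so rows that do not move let the fingers close. It gives the time, the measured TCP pose, the force, the opening and the grip force at its end, in the units of the state.
- get_obs(): the state, without advancing time (a new reading comes with each control period).
- eyes.snapshot(name): name is "scene" or "top"; returns the picture (420x560x3 uint8, blue, green, red); there is no depth.
- eyes.camera_model(name): a dict with "fx", "fy", "cx", "cy" (pixels), "extrinsics" (4x4, takes a point from camera to world coordinates). Camera axes: x right, y down, z forward; pixel columns grow to the right and rows downward; lengths in m; the calibration is good to about 2 mm. A picture is of the moment at which its call begins. camera_model takes no time and is no camera call.
- ctrl.close_job(): hands the job in; it is judged then, once.
Trained networks look in the newest picture that a camera, given by its name, has taken for a name from the list of things; names that differ only in an ending like _2 or _b are one class to them, and where a whole thing is asked for, a point or a joint stands for the part that bears it (a point fixed in the world has none). Each returns a list of dicts, best first, with "p" (0 to 1); they miss things now and then, are a little off and sometimes report something else, mostly with a low value. They report only what shows in the picture. A call takes as long as a camera call. They do not tell look-alikes from the thing itself.
- spotter.outline_of(camera, target): "region" (420x560 bool, what is visible of it) and "rect" ([left, top, width, height] in pixels, round what is visible of it).
- spotter.place_of(camera, target): "location" ([column, row] in pixels: a listed point, or the origin of a listed thing).
The state is a dict: "clock": time; "joint_pos": joint angles; "qvel": joint speeds; "tau": joint torques, N m; "tool_pos": TCP position; "orientation": TCP orientation; "force": force on the tool from outside, world axes, zero at the start; "moment": the same for the moment, N m; "opening": finger opening in m; "gripper_force": force on a finger pad.
Only numpy, scipy, OpenCV 4.12 (cv2) and the standard library are available. Lean on these libraries where they do the work, as an engineer would, in place of code of your own. Each camera call takes 0.05 s, during which the arm holds its last target. There are 200 camera calls.

## Working session

There is one attempt and no reset: what is moved stays moved. The work goes in short steps, Python scripts to look and compute and a shell command to move; the robot and the scene stay as the last step left them, time stands still between calls to the robot, and variables do not carry over. Pictures are saved under pics/ and viewed, at most 10 in all, crops included, and the job is handed in when it is done.

```bash
mkdir -p pics; cat > h.py <<'E'
import numpy as np, cv2
from plant import get_obs, eyes, ctrl, spotter
def ray(cam,px):
    m=eyes.camera_model(cam);E=np.array(m["extrinsics"])
    d=E[:3,:3]@np.array([(px[0]-m["cx"])/m["fx"],(px[1]-m["cy"])/m["fy"],1]);return E[:3,3],d
def at(cam,px,z):
    o,d=ray(cam,px);return o+d*(z-o[2])/d[2]
def proj(cam,P):
    m=eyes.camera_model(cam);E=np.array(m["extrinsics"])
    p=(np.atleast_2d(P)-E[:3,3])@E[:3,:3];return np.c_[m["fx"]*p[:,0]/p[:,2]+m["cx"],m["fy"]*p[:,1]/p[:,2]+m["cy"]]
E
python3 - <<'E'
from h import *
np.set_printoptions(precision=4,suppress=True)
a=eyes.snapshot("scene");b=eyes.snapshot("top")
cv2.imwrite("pics/scene0.png",a);cv2.imwrite("pics/top0.png",b)
for c in("scene","top"):
    m=eyes.camera_model(c);print(c,m["fx"],np.array(m["extrinsics"]).tolist())
    for n,z in(("carousel",0),("hub_top",.06),("mixer",0),("shaft_tip",.106),("seat",.056)):
        for r in spotter.place_of(c,n):print(c,n,round(r["p"],2),np.round(r["location"],1),at(c,r["location"],z))
o=get_obs();print(o)
E
```

```text
scene 537.0313068812612 [[0.388834941117159, 0.5020325141219139, -0.7725093807397073, 2.004872482777817], [0.9211815938145999, -0.1979941067064266, 0.33499672375520045, -0.6060918060104038], [0.015226942687534365, -0.8418798539423277, -0.5394501383283131, 1.0821425368597715], [0.0, 0.0, 0.0, 1.0]]
scene carousel 0.62 [287.  237.3] [0.5838 0.0061 0.    ]
scene hub_top 0.71 [213.5 221.3] [ 0.48   -0.2268  0.06  ]
scene mixer 0.69 [326.7 222.9] [0.5526 0.1769 0.    ]
scene mixer 0.55 [386.6 184.7] [0.3864 0.5346 0.    ]
scene shaft_tip 0.94 [392.7 163.6] [0.4055 0.5372 0.106 ]
scene shaft_tip 0.9 [330.6 199. ] [0.5616 0.1816 0.106 ]
scene seat 0.68 [391.7 173.2] [0.3955 0.5457 0.056 ]
scene seat 0.63 [327.1 208.3] [0.5419 0.1805 0.056 ]
top 510.58109149765863 [[0.008196370516141464, -0.9965838750090584, 0.08217907022041344, 0.4651752944554901], [-0.9999634880033502, -0.008367266162337537, -0.0017353723353575885, 0.0073696156312400615], [0.002417058240061793, -0.08216184594383283, -0.9966160689556264, 1.6742480115174774], [0.0, 0.0, 0.0, 1.0]]
top carousel 0.64 [360.4 251.3] [ 0.4814 -0.
[... 183 characters left out ...]
r 0.36 [360.4 251.4] [ 0.4811 -0.2429  0.    ]
top shaft_tip 0.89 [106.  274.8] [0.4025 0.5492 0.106 ]
top shaft_tip 0.68 [227.6 229.4] [0.5441 0.1809 0.106 ]
top seat 0.77 [111.6 278.6] [0.3888 0.5484 0.056 ]
{'clock': 0.6, 'joint_pos': array([-54.1958,  20.5452,   0.6807,   0.0012, -70.1385, -16.5074]), 'qvel': array([-0.1099, -0.0286, -0.0242,  0.0756, -0.0587,  0.0221]), 'tau': array([  0.001 , -58.199 ,  29.3179,   6.9998,   0.0123,  -0.    ]), 'tool_pos': array([ 0.223 , -0.637 ,  0.2266]), 'orientation': array([ 179.9975,   -0.002 , -160.7028]), 'force': array([ 0.3519, -0.3823,  0.2971]), 'moment': array([0.0455, 0.0098, 0.0234]), 'gripper_force': 0.0, 'opening': 0.08774278109706311}
```

```bash
python3 -c "
import cv2
a=cv2.imread('pics/top0.png');cv2.imwrite('pics/topL.png',cv2.resize(a,(800,600),interpolation=2))
b=cv2.imread('pics/scene0.png');cv2.imwrite('pics/sceneL.png',cv2.resize(b,(800,600),interpolation=2))"
```

```text
(no output)
```

View pics/topL.png

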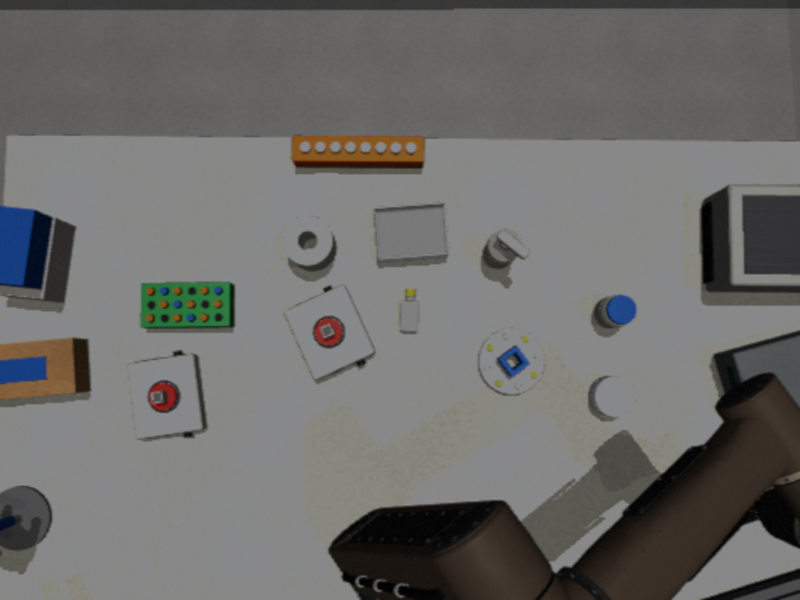

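View pics/sceneL.png

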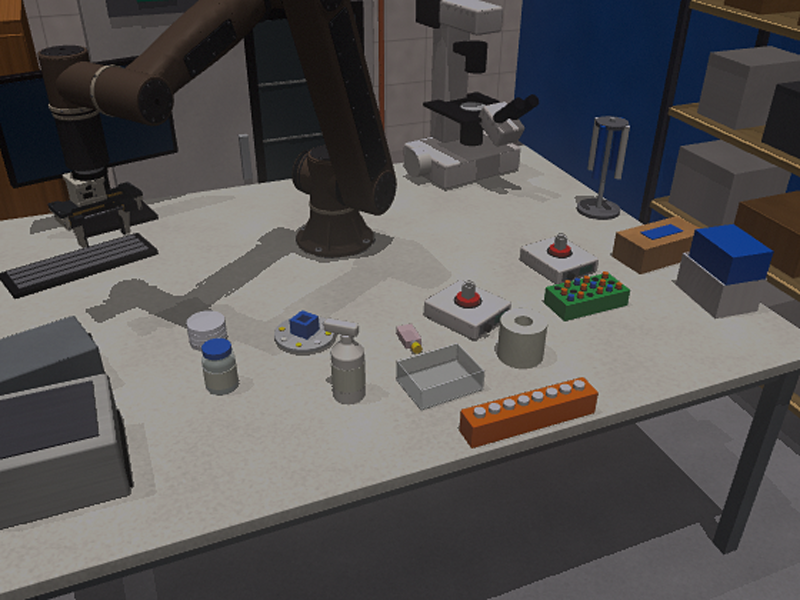

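The top view (800x600) shows two mixers. A is at about (329,331) and B at about (163,397), which I place at 0.57 m and 0.68 m from the base. A is the nearest, so it is the target. There is only one carousel, its blue hub at (513,361). Next I fit the poses and confirm with one enlarged crop.

```bash
cat > fit.py <<'E'
from h import *
from scipy.optimize import minimize
def box(x,y,yaw,lx,ly,z0,z1):
    c,s=np.cos(yaw),np.sin(yaw)
    return np.array([[x+c*u-s*v,y+s*u+c*v,z] for u in(-lx/2,lx/2) for v in(-ly/2,ly/2) for z in(z0,z1)])
def sil(cam,P,K=4):
    im=np.zeros((420*K,560*K),np.uint8)
    h=cv2.convexHull(((proj(cam,P)+.5)*K*16-8).astype(np.int32))
    cv2.fillPoly(im,[h],255,shift=4);return cv2.resize(im,(560,420),interpolation=cv2.INTER_AREA)/255.
def fit(masks,x0,dims):
    def cost(p):
        c=0
        for cam,m in masks.items():
            s=sil(cam,box(p[0],p[1],p[2],*dims));c+=np.abs(s-m).sum()/m.sum()
        return c
    best=None
    for y0 in np.radians(np.arange(0,180,15)):
        r=minimize(cost,[*x0,y0],method="Nelder-Mead",options=dict(initial_simplex=np.array([[*x0,y0],[x0[0]+.01,x0[1],y0],[x0[0],x0[1]+.01,y0],[*x0,y0+.15]]),xatol=1e-4,fatol=1e-4,maxiter=150))
        if best is None or r.fun<best.fun:best=r
    return best
E
python3 - <<'E'
from fit import *
np.set_printoptions(precision=4,suppress=True)
M={};H={};HM={}
for c in("top","scene"):
    im=eyes.snapshot(c)
    pm=proj(c,[.54,.18,.025])[0];ph=proj(c,[.478,-.237,.04])[0]
    M[c]=next(r["region"] for r in spotter.outline_of(c,"mixer") if np.hypot(*(np.array(r["rect"][:2])+np.array(r["rect"][2:])/2-pm))<15).astype(float)
    i=im.astype(int);b=((i[...,0]-i[...,2])>40)
    yy,xx=np.mgrid[:420,:560];b&=np.hypot(xx-ph[0],yy-ph[1])<20
    b=cv2.morphologyEx(b.astype(np.uint8),cv2.MORPH_CLOSE,np.ones((5,5)))
    q=np.zeros_like(b);cs,_=cv2.findContours(b,0,2);cv2.drawContours(q,cs,-1,1,-1);H[c]=q.astype(float);print(c,q.sum(),M[c].sum())
for nm,ms,x0,d in(("mixer",M,(.54,.18),(.17,.15,0,.05)),("hub",H,(.478,-.237),(.05,.05,.02,.06))):
    for k in(["top","scene"],["top"],["scene"]):
        r=fit({c:ms[c] for c in k},x0,d);print(nm,k,r.x[:2],np.degrees(r.x[2]),r.fun)
top=cv2.imread("pics/top0.png")
A=np.hstack([cv2.resize(top[s],(400,400),interpolation=cv2.INTER_CUBIC) for s in(np.s_[193:273,190:270],np.s_[222:282,330:390])])
cv2.imwrite("pics/crop.png",A)
E
```

```text
top 264 2599.0
scene 126 1639.0
mixer ['top', 'scene'] [0.5395 0.1786] 25.174422862736687 0.13450692950825635Traceback (most recent call last):
  File "<stdin>", line 14, in <module>
  File "fit.py", line 18, in fit
    r=minimize(cost,[*x0,y0],method="Nelder-Mead",options=dict(initial_simplex=np.array([[*x0,y0],[x0[0]+.01,x0[1],y0],[x0[0],x0[1]+.01,y0],[*x0,y0+.15]]),xatol=1e-4,fatol=1e-4,maxiter=150))
    res = _minimize_neldermead(fun, x0, args, callback, bounds=bounds,
                               **options)
    fxr = func(xr)
    fx = function(np.copy(x), *(wrapper_args + args))
  File "fit.py", line 14, in cost
    s=sil(cam,box(p[0],p[1],p[2],*dims));c+=np.abs(s-m).sum()/m.sum()
  File "fit.py", line 8, in sil
    h=cv2.convexHull(((proj(cam,P)+.5)*K*16-8).astype(np.int32))
                       ~~~~^^^^^^^
  File "h.py", line 9, in proj
    m=eyes.camera_model(cam);E=np.array(m["extrinsics"])
ValueError: time passes only in moves, steps and waits
```

```bash
sed -i 's/^def ray/import functools\n@functools.cache\ndef cm(c): return eyes.camera_model(c)\ndef ray/; s/m=eyes.camera_model(cam)/m=cm(cam)/' h.py
cat > meas.py <<'E'
from fit import *
np.set_printoptions(precision=4,suppress=True)
M={};H={}
for c in("top","scene"):
    im=eyes.snapshot(c);cv2.imwrite(f"pics/{c}1.png",im)
    pm=proj(c,[.54,.18,.025])[0];ph=proj(c,[.478,-.237,.04])[0]
    M[c]=next(r["region"] for r in spotter.outline_of(c,"mixer") if np.hypot(*(np.array(r["rect"][:2])+np.array(r["rect"][2:])/2-pm))<15).astype(float)
    i=im.astype(int);b=i[...,0]>1.45*i[...,2]+8
    yy,xx=np.mgrid[:420,:560];b&=np.hypot(xx-ph[0],yy-ph[1])<20
    b=cv2.morphologyEx(b.astype(np.uint8),cv2.MORPH_CLOSE,np.ones((5,5)))
    q=np.zeros_like(b);cs,_=cv2.findContours(b,0,2);cv2.drawContours(q,cs,-1,1,-1);H[c]=q.astype(float);print(c,q.sum(),M[c].sum())
for nm,ms,x0,d in(("mixer",M,(.54,.18),(.17,.15,0,.05)),("hub",H,(.478,-.237),(.05,.05,.02,.06))):
    for k in(["top","scene"],["top"],["scene"]):
        r=fit({c:ms[c] for c in k},x0,d);print(nm,k,r.x[:2],np.degrees(r.x[2]),r.fun)
        if len(k)==2:
            S={c:proj(c,box(*r.x,*d)) for c in k}
            for c in k:
                globals().setdefault("OV",{}).setdefault(c,[]).append(S[c])
out=[]
for c,crops in(("top",((193,190,80),(222,330,60))),("scene",((180,290,80),(195,180,60)))):
    im=cv2.imread(f"pics/{c}1.png");row=[]
    for (r0,c0,n),S in zip(crops,OV[c]):
        t=cv2.resize(im[r0:r0+n,c0:c0+n],(300,300),interpolation=cv2.INTER_CUBIC)
        h=cv2.convexHull((((S+.5-[c0,r0])*300/n)).astype(np.int32));cv2.polylines(t,[h],True,(0,255,0),1)
        row.append(t)
    out.append(np.hstack(row))
cv2.imwrite("pics/crop.png",np.vstack(out))
E
python3 meas.py
```

```text
top 270 2556.0
scene 307 1481.0
mixer ['top', 'scene'] [0.5393 0.1779] 25.301725545467743 0.22946227511513734
mixer ['top'] [0.5392 0.1781] 25.621258307269606 0.04519009481726963
mixer ['scene'] [0.5371 0.1817] 212.16854073113606 0.17003349618037628
hub ['top', 'scene'] [ 0.4783 -0.2325] 36.89020909136625 0.19087328114983476
hub ['top'] [ 0.4771 -0.2324] 35.70903643949758 0.08341321713870732
hub ['scene'] [ 0.4816 -0.2318] 39.523641426058994 0.05631985693300121
```

View pics/crop.png

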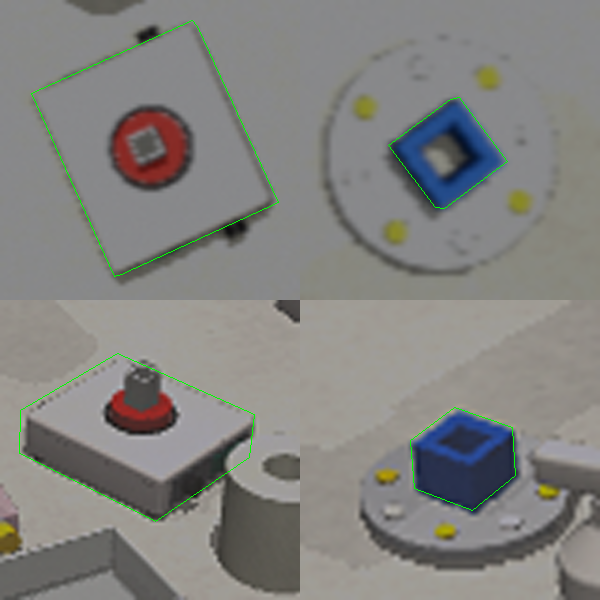

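The crop confirms mixer A: red collar, bare square shaft, housing at yaw about 25.4°. The hub outline also fits well, at yaw about 36.9°. Now I turn the tool to yaw -143.1° and move over the hub.

```bash
python3 -m crank '[0,0,-0.154,0,0,0,1, 0,0,-0.154,0,0,0,1, 0,0,0,-55.9,21.3,0,1, 0,0,0,-55.9,21.3,0,1, 0,0,0,-55.9,21.3,0,1]'; python3 -m crank '[0,0,0,-55.9,21.3,0,1, 0,0,0,-55.9,21.3,0,1, 0,0,0,-55.9,21.3,0,1, 0,0,0,-55.9,21.3,0,1, 0,0,0,-55.9,21.3,0,1]'
python3 - <<'E'
from h import *
o=get_obs();print(o["tool_pos"],o["orientation"],o["joint_pos"])
E
```

```text
clock: 1.62
tool_pos: [0.3193, -0.4838, 0.2266]
orientation: [-180.0, -0.0, -143.1]
force: [0.7, -1.3, 0.5]
opening: 0.0876
gripper_force: 0.0
clock: 2.25
tool_pos: [0.4789, -0.2303, 0.227]
orientation: [-180.0, 0.0, -143.0]
force: [0.6, -0.6, 0.3]
opening: 0.0881
gripper_force: 0.0
[ 0.47891491 -0.23030705  0.22702906] [-1.79955864e+02  3.86185838e-02 -1.43044239e+02] [-4.51993772e+00  6.94351271e+00 -1.73788541e+01  8.22471106e-03
 -6.56194674e+01 -4.85277078e+01]
```

```bash
python3 -m crank '[0,0,0,0,0,50,1, 0,0,0,0,0,50,1, 0,0,0,0,0,27,1, 0,0,0,0,0,0,1]'; python3 - <<'E'
from h import *
im=eyes.snapshot("scene")
cv2.imwrite("pics/a.png",cv2.resize(im[130:270,130:300],(800,659))[:600])
E
```

```text
clock: 2.75
tool_pos: [0.4766, -0.2318, 0.0979]
orientation: [179.8, -0.2, -143.1]
force: [-0.4, 0.3, 0.4]
opening: 0.0875
gripper_force: 0.0
```

View pics/a.png

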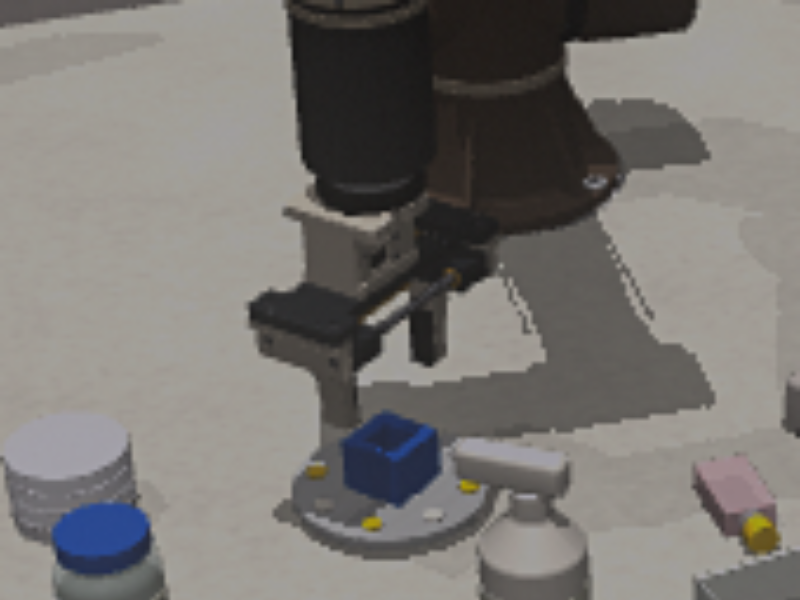

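The fingers straddle the hub squarely: finger tips at about (338,430) and (430,360), hub at (390,455) in the crop. I descend and close.

```bash
python3 -m crank '[0,0,0,0,0,40,1, 0,0,0,0,0,27,1, 0,0,0,0,0,0,1]'; python3 -m crank '[0,0,0,0,0,0,0, 0,0,0,0,0,0,0, 0,0,0,0,0,0,0, 0,0,0,0,0,0,0]'
```

```text
clock: 3.18
tool_pos: [0.4778, -0.2322, 0.0326]
orientation: [180.0, -0.1, -143.1]
force: [-0.6, 0.1, 0.8]
opening: 0.0874
gripper_force: 0.0
clock: 3.68
tool_pos: [0.4783, -0.2321, 0.0331]
orientation: [-180.0, 0.0, -143.1]
force: [0.9, 0.1, -0.6]
opening: 0.0533
gripper_force: 0.0
```

```bash
python3 -m crank '[0,0,0,0,0,0,0, 0,0,0,0,0,0,0, 0,0,0,0,0,0,0, 0,0,0,0,0,0,0]'; python3 -m crank '[0,0,0,0,0,-40,0, 0,0,0,0,0,-50,0, 0,0,0,0,0,-50,0, 0,0,0,0,0,0,0]'
```

```text
clock: 4.18
tool_pos: [0.4782, -0.2321, 0.0329]
orientation: [-180.0, 0.0, -143.0]
force: [-1.0, 0.9, 5.7]
opening: 0.0496
gripper_force: 30.0
clock: 4.68
tool_pos: [0.4802, -0.2325, 0.1763]
orientation: [-179.7, 0.3, -143.0]
force: [0.2, 0.2, -3.6]
opening: 0.0499
gripper_force: 30.0
```

```bash
python3 -m crank '[0,0,0.101,0,0,0,0, 0,0,0.101,0,0,0,0, 0,0,0,-20,30,0,0, 0,0,0,-30,45,0,0, 0,0,0,-30,45,0,0]'; python3 -m crank '[0,0,0,-30,45,0,0, 0,0,0,-30,45,0,0, 0,0,0,-30,45,0,0, 0,0,0,-30,45,0,0, 0,0,0,-19,29,0,0]';python3 -m crank '[0,0,0,-11.6,30.4,0,0, 0,0,0,-10,30,0,0, 0,0,0,0,0,0,0, 0,0,0,0,0,0,0]'
```

```text
clock: 5.3
tool_pos: [0.4979, -0.0881, 0.1709]
orientation: [179.9, -0.1, -154.7]
force: [1.5, 0.9, -2.5]
opening: 0.0498
gripper_force: 30.0
clock: 5.92
tool_pos: [0.5342, 0.1611, 0.1707]
orientation: [180.0, -0.1, -154.6]
force: [-0.3, -1.2, -3.3]
opening: 0.0497
gripper_force: 30.0
clock: 6.42
tool_pos: [0.5278, 0.2222, 0.1712]
orientation: [-180.0, -0.1, -154.6]
force: [1.3, -0.5, -2.8]
opening: 0.05
gripper_force: 30.0
```

```bash
python3 -m crank '[0,0,0,4.4,-22.4,0,0, 0,0,0,4.4,-22.4,0,0, 0,0,0,0,0,0,0, 0,0,0,0,0,0,0]'; python3 - <<'E'
from fit import *
np.set_printoptions(precision=4,suppress=True)
print(at("top",(228.2,230.9),.106),at("scene",(327.6,197.4),.106))
print(proj("top",[.5393,.1779,.106]),proj("scene",[.5393,.1779,.106]))
im=eyes.snapshot("scene");cv2.imwrite("pics/b0.png",im)
for n in("shaft_tip","hub_top"):
    for r in spotter.place_of("scene",n):print(n,r)
old=cv2.imread("pics/scene1.png");c0=290;r0=140
A=[]
for t in(im,old):
    t=cv2.resize(t[r0:r0+100,c0:c0+80],(400,500),interpolation=cv2.INTER_CUBIC);A.append(t)
S=(24,24)
# fitted pose overlays on old: shaft box and tip
for (l,z0,z1,col) in((.024,.064,.098,(0,255,0)),(.014,.1055,.106,(0,255,255))):
    P=proj("scene",box(.5393,.1779,np.radians(25.4),l,l,z0,z1));h=cv2.convexHull(((P+.5-[c0,r0])*5).astype(np.int32))
    cv2.polylines(A[1],[h],True,col,1)
# expected hub overlay on new
o=get_obs();p=o["tool_pos"];print(p)
P=proj("scene",box(p[0],p[1],np.radians(25.4),.05,.05,p[2]-.0127,p[2]+.0273));h=cv2.convexHull(((P+.5-[c0,r0])*5).astype(np.int32))
cv2.polylines(A[0],[h],True,(0,255,0),1)
cv2.imwrite("pics/b.png",np.hstack(A))
E
```

```text
clock: 6.92
tool_pos: [0.5398, 0.178, 0.1724]
orientation: [180.0, -0.0, -154.7]
force: [-0.6, -0.0, -3.0]
opening: 0.0496
gripper_force: 30.0
[0.5395 0.179  0.106 ] [0.5477 0.1766 0.106 ]
[[228.5534 230.982 ]] [[326.8845 196.2117]]
shaft_tip {'location': [395.8, 165.2], 'p': 0.84}
shaft_tip {'location': [329.5, 199.5], 'p': 0.57}
hub_top {'location': [329.4, 173.6], 'p': 0.55}
[0.5397 0.1788 0.1725]
```

View pics/b.png

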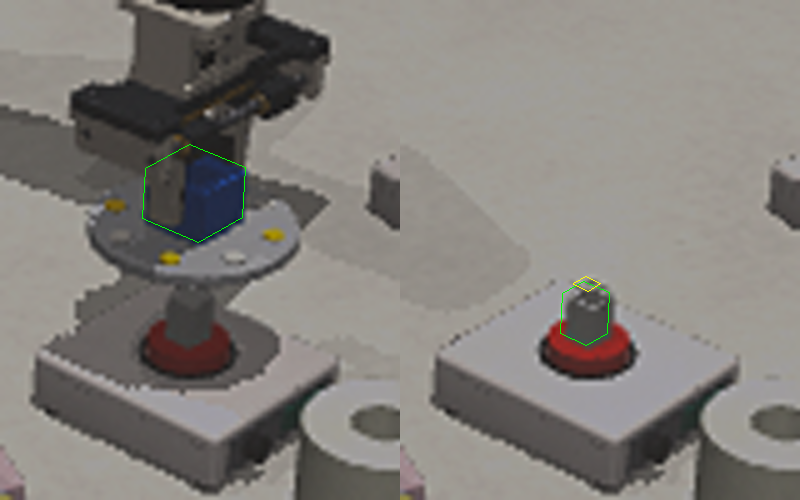

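The left crop shows the hub held level at about (195,190), over the shaft at (190,320). The right crop shows the shaft within about 1 px of its predicted outline. I shift 2 mm in +x and lower while watching the force.

```bash
python3 -m crank '[0,0,0,-1.6,-0.8,14,0, 0,0,0,0,0,14,0, 0,0,0,0,0,0,0]'; python3 -m crank '[0,0,0,0,0,5,0, 0,0,0,0,0,5,0, 0,0,0,0,0,0,0]'
```

```text
clock: 7.45
tool_pos: [0.5404, 0.178, 0.1424]
orientation: [-180.0, -0.2, -154.6]
force: [0.2, 0.4, -3.2]
opening: 0.0498
gripper_force: 30.0
clock: 7.82
tool_pos: [0.5414, 0.1784, 0.1342]
orientation: [-180.0, -0.0, -154.6]
force: [0.2, -0.6, -2.2]
opening: 0.05
gripper_force: 30.0
```

```bash
python3 -m crank '[0,0,0,0,0,3,0, 0,0,0,0,0,0,0]'; python3 -m crank '[0,0,0,0,0,3,0, 0,0,0,0,0,0,0]'
```

```text
clock: 8.07
tool_pos: [0.5416, 0.1785, 0.1315]
orientation: [180.0, -0.0, -154.6]
force: [0.4, -0.1, -3.0]
opening: 0.05
gripper_force: 30.0
clock: 8.32
tool_pos: [0.5415, 0.1785, 0.1283]
orientation: [180.0, -0.0, -154.6]
force: [-0.9, 0.3, -3.0]
opening: 0.0499
gripper_force: 30.0
```

```bash
python3 -m crank '[0,0,0,0,0,5,0, 0,0,0,0,0,0,0]'; python3 -m crank '[0,0,0,0,0,8,0, 0,0,0,0,0,0,0]'; python3 -m crank '[0,0,0,0,0,8,0, 0,0,0,0,0,0,0]'
```

```text
clock: 8.57
tool_pos: [0.5413, 0.1784, 0.123]
orientation: [180.0, -0.0, -154.6]
force: [-0.3, 0.4, -2.5]
opening: 0.0498
gripper_force: 30.0
clock: 8.82
tool_pos: [0.5411, 0.1783, 0.1146]
orientation: [180.0, -0.1, -154.6]
force: [-0.1, 0.2, -2.4]
opening: 0.0497
gripper_force: 30.0
clock: 9.07
tool_pos: [0.5412, 0.1784, 0.1067]
orientation: [-180.0, -0.1, -154.6]
force: [0.7, 0.9, -2.9]
opening: 0.0497
gripper_force: 30.0
```

Sliding freely on the shaft. Now down to the collar and push.

```bash
python3 -m crank '[0,0,0,0,0,8,0, 0,0,0,0,0,0,0]'; python3 -m crank '[0,0,0,0,0,4,0, 0,0,0,0,0,0,0]'; python3 -m crank '[0,0,0,0,0,3,0, 0,0,0,0,0,0,0]'
```

```text
clock: 9.32
tool_pos: [0.5413, 0.1785, 0.0988]
orientation: [-180.0, -0.1, -154.6]
force: [0.2, 1.6, -3.2]
opening: 0.0498
gripper_force: 30.0
clock: 9.57
tool_pos: [0.5419, 0.1787, 0.0958]
orientation: [-180.0, 0.0, -154.6]
force: [0.3, 1.0, -0.6]
opening: 0.05
gripper_force: 30.0
clock: 9.82
tool_pos: [0.5419, 0.1787, 0.0934]
orientation: [-180.0, 0.1, -154.6]
force: [-3.1, -0.6, 5.5]
opening: 0.0497
gripper_force: 30.0
```

```bash
for i in 1 2 3; do python3 -m crank '[0,0,0,0,0,2,0, 0,0,0,0,0,0,0, 0,0,0,0,0,0,0]'; done
```

```text
clock: 10.2
tool_pos: [0.5419, 0.1787, 0.0917]
orientation: [-180.0, 0.1, -154.6]
force: [-3.9, -1.0, 7.9]
opening: 0.0498
gripper_force: 30.0
clock: 10.58
tool_pos: [0.5419, 0.1787, 0.0897]
orientation: [-180.0, 0.1, -154.6]
force: [-3.9, 0.6, 8.0]
opening: 0.05
gripper_force: 30.0
clock: 10.95
tool_pos: [0.542, 0.1787, 0.0888]
orientation: [-180.0, 0.1, -154.6]
force: [-8.3, -0.5, 17.3]
opening: 0.0499
gripper_force: 30.0
```

```bash
for i in 1 2; do python3 -m crank '[0,0,0,0,0,1,0, 0,0,0,0,0,0,0, 0,0,0,0,0,0,0]'; done
```

```text
clock: 11.32
tool_pos: [0.542, 0.1788, 0.0888]
orientation: [-180.0, 0.1, -154.6]
force: [-11.8, -1.3, 25.1]
opening: 0.0501
gripper_force: 30.0
clock: 11.7
tool_pos: [0.5421, 0.1788, 0.0887]
orientation: [-180.0, 0.2, -154.6]
force: [-14.8, -1.0, 33.6]
opening: 0.0498
gripper_force: 30.0
```

It has bottomed: 33 N with no further travel. I relieve the push and release.

```bash
python3 -m crank '[0,0,0,0,0,-3,0, 0,0,0,0,0,0,0]'; python3 -m crank '[0,0,0,0,0,0,1, 0,0,0,0,0,0,1, 0,0,0,0,0,0,1, 0,0,0,0,0,0,1, 0,0,0,0,0,0,1]'; python3 -m crank '[0,0,0,0,0,-10,1, 0,0,0,0,0,-40,1, 0,0,0,0,0,-50,1, 0,0,0,0,0,-50,1, 0,0,0,0,0,0,1]'; python3 - <<'E'
from fit import *
im=eyes.snapshot("scene");b=eyes.snapshot("top")
c0=270;r0=140
t=cv2.resize(im[r0:r0+120,c0:c0+100],(500,600),interpolation=cv2.INTER_CUBIC)
for z,col in((.056,(0,255,0)),(.064,(0,0,255))):
    for dx in (.0425-.0405,):
        P=proj("scene",box(.542,.1788,np.radians(25.4),.05,.05,z+.0599,z+.06));h=cv2.convexHull(((P+.5-[c0,r0])*5).astype(np.int32));cv2.polylines(t,[h],True,col,1)
u=cv2.resize(b[190:270,190:270],(300,300),interpolation=cv2.INTER_CUBIC)
cv2.imwrite("pics/c.png",np.hstack([t,np.vstack([u,u*0])]))
E
```

```text
clock: 11.95
tool_pos: [0.542, 0.1788, 0.0888]
orientation: [-180.0, 0.1, -154.6]
force: [-5.8, 0.2, 12.6]
opening: 0.05
gripper_force: 30.0
clock: 12.58
tool_pos: [0.5416, 0.1785, 0.0875]
orientation: [-180.0, -0.0, -154.6]
force: [0.1, 0.4, 0.2]
opening: 0.0869
gripper_force: 0.0
clock: 13.2
tool_pos: [0.5437, 0.1796, 0.2431]
orientation: [180.0, 0.5, -154.6]
force: [0.3, -0.3, 0.1]
opening: 0.0875
gripper_force: 0.0
```

View pics/c.png

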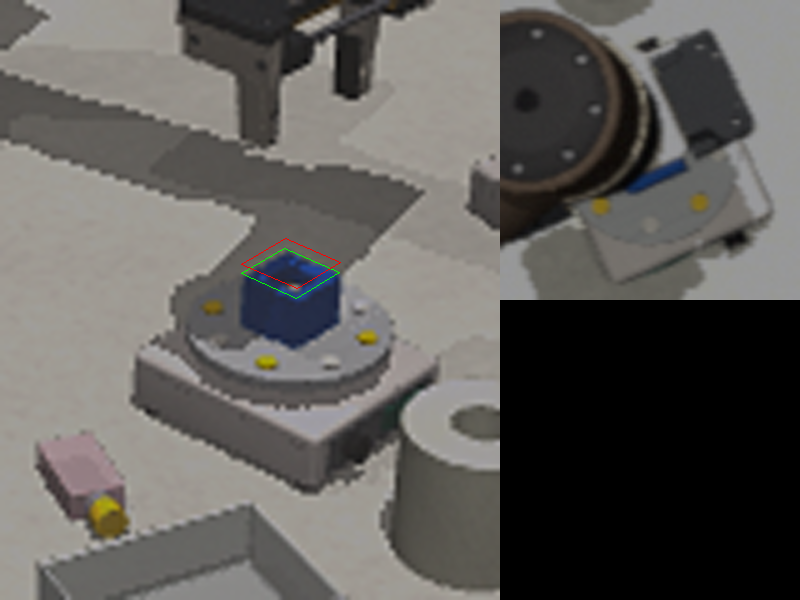

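The hub's top at about (290,272) sits on the green outline for fully home, not the red one 8 mm higher. The carousel is level, the gripper is clear and the bystanders are in place.

```bash
python3 -c "
from plant import ctrl; print(ctrl.close_job())"
```

```text
the job is handed in; nothing more can be done
None
```

The carousel is on the nearest mixer's shaft, pushed down until it stopped moving (about 33 N), which puts it at the fully home height in the last picture; I then released it and handed in the job at about 13 s.

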